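# Set out the condiment caddy for lunch

### The job

Set out the wooden condiment caddy for lunch: stand the chilli jar in the front row between the soy dish and the toothpick pot, with its lid on; stand the sauce bottle in the back cell right behind the soy dish, the chopstick cup in the back cell right behind the toothpick pot, and the pepper shaker between those two, behind the jar. The front row is the one nearest the robot. Everything stands upright on the floor of its own cell; set everything down gently, without dropping it, and leave the soy dish and the toothpick pot where they are.

Things in the scene. Friction and masses are not known exactly. Their poses are not given: they have to be found in the camera images.
- caddy: Fixed low brown wooden caddy, 179 (x) by 266 mm (y), with 2 rows of 3 cells, each 82 mm square. Origin: centre of its underside; x to the back row (away from the robot), y to the left, yaw within 0.25 rad. Cell centres: x -43.5 (front) or +43.5 (back), y +87, 0 or -87 mm. Floor 6 mm up; 5 mm walls and partitions, tops 30 mm up (the two ends 38, with wire grips 20 mm out).
- soy_dish: Small white ceramic soy dish, 72 mm wide at the rim, 28 mm high. Origin: centre of its underside, z up. It stands loose in the left or the right cell of the caddy's front row and stays there.
- toothpick_pot: Small bamboo pot full of toothpicks, 40 mm across, 52 mm high, toothpicks to 66 mm. Origin: centre of its underside, z up. It stands loose in the caddy's front row, in the end cell away from the soy dish, and stays there.
- chilli_jar: Open brown-red earthenware jar with straight round sides, 62 mm across, 68 mm high, wall 5 mm (mouth 52 mm), empty, about 260 g, standing upright on the counter. Origin: centre of its underside, z up; round, so its yaw does not matter.
- jar_lid: Earthenware lid of the jar, lying knob up on the counter: disc 61 mm across, rim 6 to 11 mm up, over a plug 43 mm across and 6 mm deep; knob 18 mm across from 26 to 37 mm up (neck 16 mm), top at 39 mm; about 70 g. Origin: centre of the plug's underside, z up. Seated, the plug is in the mouth (4 mm play all round) and its origin is 62 mm above the jar's.
- sauce_bottle: Amber glass sauce bottle with a black screw cap, 150 mm high: body 56 mm across up to 82 mm, shoulder, neck 29 mm across from 104 to 120 mm, cap 31 mm across from 120 to 150 mm; about 300 g, upright on the counter. Origin: centre of its underside, z up.
- chopstick_cup: Bamboo chopstick cup, open and empty, a straight tube 62 mm across, 100 mm high, wall 5 mm; about 160 g, upright on the counter. Origin: centre of its underside, z up.
- pepper_shaker: Steel pepper shaker, a straight round body 48 mm across with a domed top from 78 mm up, 89 mm high; about 140 g, upright on the counter. Origin: centre of its underside, z up.
Things that resemble listed ones, but are neither listed nor needed, are in the scene too. Leave any purple look-alike of the pepper_shaker alone.

How it is judged:
By the outcome, as a careful person would: the job done as asked, in the order asked, and still so for the second after the job is handed in, with the robot touching nothing.
It also fails if it takes over 128 s, if anything falls off the work surface, if the arm or the gripper's body presses on something with over 40 N, if the wrist force passes 120 N, or if a joint passes its speed limit or range.

### The arm

A 7-joint arm with a two-finger parallel gripper is mounted at the origin on the work surface. World frame = base frame: x ahead of the robot, y to its left, z up, the work surface at z = 0. Lengths are in m, angles in rad, forces in N, time in s.
With the tool pointing down it reaches from about 0.425 to 0.925 m from the base axis. Payload 6.8 kg.
Tool frame: the origin (TCP) lies on the mounting face of the last link; the fingertips stand 173 mm ahead of it and the grasp point (between the pads) lies 155 mm ahead of it; z points along the fingers, y is the line along which they close (so a half turn about z gives the same grasp; the last joint's range is limited). The gripper opens to 85 mm and grips with 20 to 120 N. Pads are 22 mm wide; open, the fingers measure 114 mm over their backs; the gripper's body (76 mm by 85 mm) begins 54 mm behind the grasp point. The pads swing forward as they close: fully open they stand 13 mm farther back than shut.
Start: joints at [-1.366, 0.477, 0.022, 1.555, -0.011, 1.109, -0.083], TCP at [0.208, 0.642, 0.405] pointing down, gripper open.
Joint ranges: [-2.96, 2.96], [-0.34, 2.1], [-1.41, 1.46], [0.24, 2.44], [-1.37, 4.51], [0.17, 1.92], [-2.96, 2.96]. Speed limits (rad/s): [2.39, 2.39, 3.14, 3.14, 3.14, 3.14, 3.14].

### API

Orientations are given as a unit quaternion [w, x, y, z].
In Python, from station import bot gives the robot as it stands. The module is installed in compiled form; this text tells all that it offers.
- The arm moves only by the shell command python3 -m pendant 'ROWS' [FORCE]. ROWS is JSON, a list of rows, each a list of 5 numbers: the finger opening in m, from 0 to 0.0854, then the shift along the tool's x, y, z in m, then the turn about the tool's z in degrees. In form: [[jaw, x, y, z, yaw], ...]. A call has 1 to 12 rows; each row shifts and turns the commanded pose from where the row before left it, along the tool's axes as they then stand; what a row does not reach is not made up. A row lasts 1/12 s, in which the tool goes at most 41.7 mm and 7.16 degrees, less where a joint would pass 70% of its speed; a pose out of reach is approached as far as the arm can. A call with a gripper value outside its range is refused whole. The fingers move at their own pace and stop on an object; FORCE is the grip in N (left out, the last holds). Time passes only in rows, so rows that do not move let the fingers close. It gives the time, the measured TCP pose, the force, the opening and the grip force at its end, in the units of the state.
- bot.get_obs(): the state, without advancing time (a new reading comes with each control period).
- bot.read_camera(name): name is "scene" or "side" or "wrist"; returns (picture, depth): 384x512x3 uint8, blue, green, red; 384x512 float32, m along the optical axis (not along the pixel's ray), 0 where there is no reading.
- bot.camera_model(name): a dict with "intrinsics" (3x3 intrinsics, pixels), "R" (3x3) and "t" (3): a world point X has camera coordinates R X + t. Camera axes: x right, y down, z forward; pixel columns grow to the right and rows downward; lengths in m; the calibration is good to about 2 mm. A picture is of the moment at which its call begins: read the wrist's pose just before it. camera_model takes no time and is no camera call; for the wrist camera it gives the pose at the moment of the call.
- bot.hand_in(): hands the job in; it is judged then, once.
Trained networks look in the newest picture that a camera, given by its name, has taken for a name from the list of things; names that differ only in an ending like _2 or _b are one class to them, and where a whole thing is asked for, a point or a joint stands for the part that bears it (a point fixed in the world has none). Each returns a list of dicts, best first, with "score" (0 to 1); they miss things now and then, are a little off and sometimes report something else, mostly with a low value. They report only what shows in the picture. A call takes as long as a camera call. They do not tell look-alikes from the thing itself.
- bot.boxes_of(name, camera): "at" ([column, row] in pixels, amid what is visible of it).
- bot.trace(name, camera): "mask" (384x512 bool, what is visible of it) and "at" ([column, row] in pixels, amid what is visible of it).
- bot.pinpoint(name, camera): "at" ([column, row] in pixels: a listed point, or the origin of a listed thing).
The state is a dict: "t": time; "q": joint angles; "joint_vel": joint speeds; "joint_torque": joint torques, N m; "eef_pos": TCP position; "tool_rot": TCP orientation; "contact_force": force on the tool from outside, world axes, zero at the start; "torque": the same for the moment, N m; "gripper_width": opening from 0.0 (shut) to 1.0 (fully open); "grasp_force": force on a finger pad.
Only numpy, scipy, OpenCV 4.12 (cv2) and the standard library are available. Lean on these libraries where they do the work, as an engineer would, in place of code of your own. Each camera call takes 0.05 s, during which the arm holds its last target. There are 200 camera calls.

## Working session

There is one attempt and no reset: what is moved stays moved. The work goes in short steps, Python scripts to look and compute and a shell command to move; the robot and the scene stay as the last step left them, time stands still between calls to the robot, and variables do not carry over. Pictures are saved under pics/ and viewed, at most 14 in all, crops included, and the job is handed in when it is done.

```bash
mkdir -p pics; ls
cat > h.py <<'E'
import numpy as np, cv2
from station import bot
def world(cam,u,v,d,m=None):
    m=m or bot.camera_model(cam); K=np.array(m["intrinsics"]);R=np.array(m["R"]);t=np.array(m["t"])
    p=np.array([(u-K[0,2])/K[0,0]*d,(v-K[1,2])/K[1,1]*d,d]) if np.isscalar(d) else np.stack([(u-K[0,2])/K[0,0]*d,(v-K[1,2])/K[1,1]*d,d])
    return R.T@(p-(t if p.ndim==1 else t[:,None]))
def atz(cam,u,v,z):
    m=bot.camera_model(cam);K=np.array(m["intrinsics"]);R=np.array(m["R"]);t=np.array(m["t"])
    r=R.T@np.linalg.inv(K)@np.array([u,v,1.]);c=-R.T@t
    return c+r*(z-c[2])/r[2]
E
python3 - <<'E'
from h import *
s=bot.get_obs();print(s)
for c in("scene","side"):
    p,d=bot.read_camera(c);cv2.imwrite(f"pics/{c}0.png",p);np.savez(f"{c}0.npz",p=p,d=d)
    m=bot.camera_model(c);print(c,-np.array(m["R"]).T@m["t"])
    for n in "caddy soy_dish toothpick_pot chilli_jar jar_lid sauce_bottle chopstick_cup pepper_shaker".split():
        for b in bot.trace(n,c)[:4]:
            k=b["mask"]&(d>0)
            if k.sum()<10: print(n,"empty");continue
            v,u=np.nonzero(k);P=world(c,u,v,d[k])
            print(n,round(b["score"],2),np.round(b["at"]),k.sum(),"med",np.round(np.median(P,1),3),"lo",np.round(np.percentile(P,3,1),3),"hi",np.round(np.percentile(P,97,1),3))
E
```

```text
pics
{'t': 0.0, 'q': array([-1.36608644,  0.47781078,  0.02234556,  1.55644475, -0.01153049,
        1.10930357, -0.08308656]), 'joint_vel': array([-8.24801553e-04, -2.31573234e-04,  1.13073877e-05,  2.29731351e-03,
        1.41711357e-05,  7.50017602e-04, -5.90539016e-04]), 'joint_torque': array([ 1.94736887e-03, -5.96459985e+01,  1.60811808e+00, -2.81196892e+01,
        1.21677914e-02,  9.21989704e-03, -6.13375249e-06]), 'eef_pos': array([0.20762639, 0.64198688, 0.4037212 ]), 'tool_rot': array([-8.73384156e-05,  1.55759913e-01,  9.87794515e-01, -9.15123902e-04]), 'contact_force': array([-0.59182439,  0.38020638, -0.78519144]), 'torque': array([ 0.03796181,  0.00108257, -0.01761638]), 'grasp_force': 0.0, 'gripper_width': 0.9975686663722226}
scene [ 0.95811827 -0.45281779  0.83468162]
caddy 0.73 [266. 206.] 4689 med [0.545 0.016 0.009] lo [ 0.446 -0.111  0.004] hi [0.623 0.154 0.038]
soy_dish 0.87 [280. 176.] 339 med [0.486 0.121 0.023] lo [0.461 0.08  0.012] hi [0.523 0.144 0.036]
toothpick_pot 0.77 [236. 206.] 278 med [ 0.496 -0.069  0.053] lo [ 0.471 -0.082  0.011] hi [ 0.506 -0.0
[... 1165 characters left out ...]
 0.045] lo [0.557 0.263 0.008] hi [0.613 0.322 0.069]
jar_lid 0.91 [324. 318.] 571 med [ 0.481 -0.396  0.014] lo [ 0.457 -0.419  0.008] hi [ 0.51  -0.366  0.038]
jar_lid 0.62 [159. 123.] 831 med [0.375 0.283 0.078] lo [ 0.352  0.269 -0.   ] hi [0.425 0.379 0.151]
sauce_bottle 0.94 [158. 124.] 787 med [0.375 0.282 0.081] lo [0.353 0.269 0.005] hi [0.401 0.307 0.151]
chopstick_cup 0.76 [178.  96.] 736 med [0.487 0.363 0.068] lo [0.46  0.351 0.005] hi [0.517 0.412 0.101]
pepper_shaker 0.96 [285. 267.] 628 med [ 0.459 -0.276  0.065] lo [ 0.445 -0.289 -0.   ] hi [ 0.505 -0.221  0.09 ]
pepper_shaker 0.65 [259. 300.] 571 med [ 0.367 -0.309  0.076] lo [ 0.353 -0.321  0.009] hi [ 0.391 -0.28   0.09 ]
```

Run:
```python
import cv2
for c in("scene","side"):
    p=cv2.imread(f"pics/{c}0.png");p=p[60:360,80:480];cv2.imwrite(f"pics/{c}0b.png",cv2.resize(p,(800,600),interpolation=3))
```

```text
(no output)
```

View pics/scene0b.png

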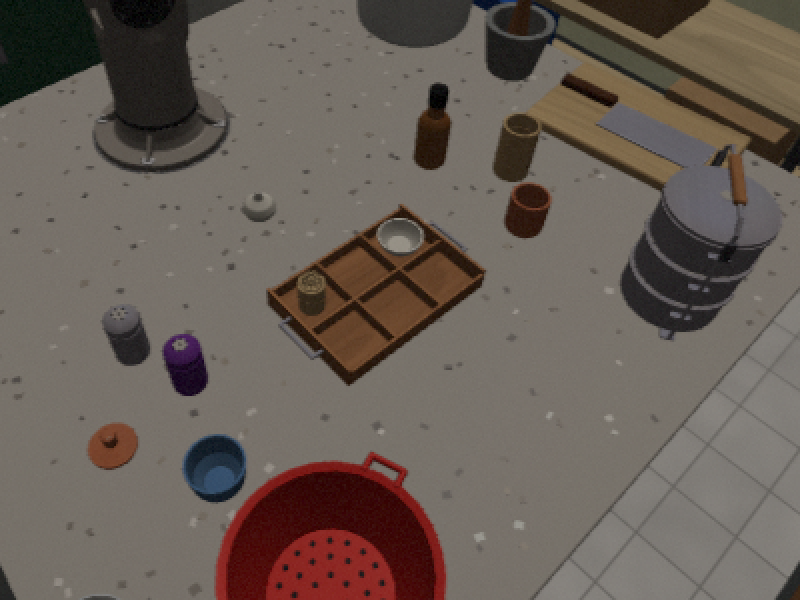

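View pics/side0b.png

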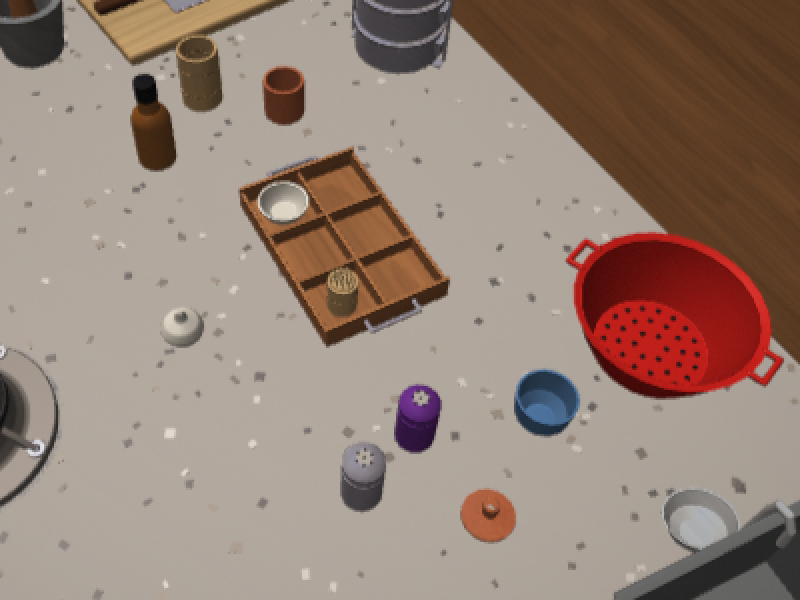

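Scene view: soy dish is in the left front cell (crop 400,236), pot in the right front cell (312,292); the steel shaker (crop 125,335) is the wanted one, the purple one (185,362) is to be left alone. Side view agrees. Now exact fits.

```bash
cat >> h.py <<'E'
from scipy.optimize import least_squares
def cloud(c,d):
    v,u=np.nonzero(d>0); return world(c,u,v,d[d>0]).T
def circ(P,c0,r,z0,z1,win=.02,top=None):
    Q=P[(P[:,2]>z0)&(P[:,2]<z1)]
    c=np.array(c0,float)
    for w in (win,.012,.008):
        D=np.linalg.norm(Q[:,:2]-c,axis=1); S=Q[abs(D-r)<w]
        f=least_squares(lambda x:np.linalg.norm(S[:,:2]-x,axis=1)-r,c,loss="soft_l1",f_scale=.001); c=f.x
    return np.round(c,4),len(S),round(float(np.median(abs(f.fun)))*1000,2)
def caddy(P,x0=(.54,.02,.1)):
    Q=P[(P[:,2]>.024)&(P[:,2]<.034)&(abs(P[:,0]-.535)<.14)&(abs(P[:,1]-.02)<.18)][:,:2]
    def res(x):
        c,s=np.cos(x[2]),np.sin(x[2]);L=(Q-x[:2])@np.array([[c,-s],[s,c]])
        a=np.min(abs(L[:,:1]-np.array([-87,0,87])/1e3),axis=1);b=np.min(abs(L[:,1:]-np.array([-130.5,-43.5,43.5,130.5])/1e3),axis=1)
        return np.minimum(a,b)
    best=min((least_squares(res,(x0[0]+dx,x0[1]+dy,a),loss="cauchy",f_scale=.002) for dx in(-.015,0,.015) for dy in(-.015,0,.015) for a in np.arange(-.25,.26,.05)),key=lambda f:f.cost)
    return np.round(best.x,4),best.cost,len(Q)
def go(pos,ang):
    "tool shift to TCP pos with tool y at world angle ang(rad): first turn(deg), then shift in tool axes (mm)"
    s=bot.get_obs();w,x,y,z=s["tool_rot"];from scipy.spatial.transform import Rotation as Ro
    R=Ro.from_quat([x,y,z,w]).as_matrix();a=np.arctan2(R[1,1],R[0,1])
    turn=-np.degrees((ang-a+np.pi/2)%np.pi-np.pi/2)
    ty=np.array([np.cos(a),np.sin(a),0]);tx=np.array([-np.sin(a),np.cos(a),0])
    d=np.array(pos)-s["eef_pos"]
    print("t",round(s["t"],1),"ang",round(np.degrees(a),1),"turn",round(turn,1),"shift now-axes",np.round([d@R[:,i]*1000 for i in range(3)],1))
    c=np.cos(ang);sn=np.sin(ang);
    print(" after turn (y along ang): x",round(1000*(d@[-sn,c,0]),1),"y",round(1000*(d@[c,sn,0]),1),"z",round(-1000*d[2],1),"F",np.round(s["contact_force"],1),"w",round(s["gripper_width"],3),"g",round(s["grasp_force"],1))
E
python3 - <<'E'
from h import *
Ps=[cloud(c,np.load(c+"0.npz")["d"]) for c in("scene","side")];Ps.append(np.vstack(Ps))
for P in Ps:
    print("caddy",*caddy(P))
    for n,c,r,a,b in (("jar",(.59,.29),.031,.008,.06),("lid",(.485,-.393),.0305,.005,.012),("knob",(.485,-.393),.009,.027,.037),("bottle",(.38,.29),.028,.008,.078),("cap",(.38,.29),.0155,.122,.146),("cup",(.492,.378),.031,.01,.092),("shaker",(.378,-.298),.024,.008,.075),("purple",(.47,-.265),.024,.008,.075),("dish",(.49,.113),.036,.028,.037),("pot",(.485,-.067),.02,.03,.055)):
        print(n,*circ(P,c,r,a,b))
go((.59,.29,.3),.07)
E
```

```text
caddy [ 0.534   0.0218 -0.0331] 0.0028146518828108986 1260
jar [0.5901 0.296 ] 356 1.91
lid [ 0.4861 -0.3888] 107 2.15
knob [ 0.4867 -0.3889] 22 0.62
bottle [0.3807 0.3008] 266 0.75
cap [0.3808 0.3004] 57 0.75
cup [0.4928 0.3857] 447 1.39
shaker [ 0.3782 -0.2948] 275 0.55
purple [ 0.4697 -0.2631] 261 0.53
dish [0.4939 0.1093] 162 3.91
pot [ 0.4859 -0.0615] 82 0.46
caddy [ 0.5293  0.0194 -0.0322] 0.0033312034281882934 1408
jar [0.5871 0.2935] 384 1.87
lid [ 0.4857 -0.3906] 124 2.51
knob [ 0.485  -0.3913] 20 0.46
bottle [0.3796 0.2985] 342 0.91
cap [0.3793 0.2986] 84 0.95
cup [0.4905 0.383 ] 545 1.68
shaker [ 0.3773 -0.2969] 276 0.43
purple [ 0.4687 -0.2652] 281 0.47
dish [0.4862 0.1092] 186 4.03
pot [ 0.4846 -0.0639] 103 0.7
caddy [ 0.5316  0.0205 -0.0321] 0.007258791639695268 2668
jar [0.5881 0.294 ] 736 2.19
lid [ 0.4859 -0.3896] 233 2.43
knob [ 0.4858 -0.3904] 42 0.9
bottle [0.3798 0.2992] 608 1.11
cap [0.3798 0.2991] 141 1.11
cup [0.4911 0.3839] 991 1.82
shaker [ 0.3776 -0.2964] 551 0.75
purple [ 0.469  -0.2646] 542 0.78
dish [0.4904 0.108 ] 334 3.74
pot [ 0.4849 -0.0631] 185 1.06
t 0.9 ang 72.1 turn 68.1 shift now-axes [-472.1 -217.5  104.7]
 after turn (y along ang): x -378.1 y 356.7 z 104.7 F [-0.5  0.3 -0.1] w 1.0 g 0.0
```

```bash
python3 -m pendant '[[0.0854,0,0,0,6.7],[0.0854,0,0,0,6.7],[0.0854,0,0,0,6.7],[0.0854,0,0,0,6.7],[0.0854,0,0,0,6.7],[0.0854,0,0,0,6.7],[0.0854,0,0,0,6.7],[0.0854,0,0,0,6.7],[0.0854,0,0,0,6.7],[0.0854,0,0,0,6.7],[0.0854,0,0,0,6.7],[0.0854,0,0,0,0]]' 40
python3 - <<'E'
from h import *
go((.588,.294,.3),-.032)
E
```

```text
t: 1.9
eef_pos: [0.2074, 0.6424, 0.4046]
tool_rot: [0.0, 0.718, 0.696, -0.0]
contact_force: [-0.2, -0.6, -0.5]
gripper_width: 1.005
grasp_force: 0.0
t 1.9 ang -1.8 turn -0.0 shift now-axes [-336.   391.6  104.7]
 after turn (y along ang): x -336.0 y 391.5 z 104.6 F [-0.2 -0.6 -0.5] w 1.005 g 0.0
```

```bash
python3 -m pendant '[[0.0854,-24,28,0,0]]' 2>&1 | tail -1; python3 -m pendant '[[0.0854,-0.024,0.028,0,0],[0.0854,-0.024,0.028,0,0],[0.0854,-0.024,0.028,0,0],[0.0854,-0.024,0.028,0,0],[0.0854,-0.024,0.028,0,0],[0.0854,-0.024,0.028,0,0],[0.0854,-0.024,0.028,0,0],[0.0854,-0.024,0.028,0,0],[0.0854,-0.024,0.028,0,0],[0.0854,-0.024,0.028,0,0],[0.0854,-0.024,0.028,0,0],[0.0854,-0.024,0.028,0,0]]'
python3 - <<'E'
from h import *
go((.588,.294,.3),-.032)
E
```

```text
grasp_force: 0.0
t: 2.98
eef_pos: [0.5674, 0.3155, 0.4049]
tool_rot: [-0.0, 0.716, 0.699, 0.0]
contact_force: [0.5, 1.1, -0.7]
gripper_width: 0.997
grasp_force: 0.0
t 3.0 ang -1.4 turn 0.5 shift now-axes [-21.1  21.1 104.9]
 after turn (y along ang): x -20.9 y 21.3 z 104.9 F [ 0.5  1.1 -0.7] w 0.997 g 0.0
```

My first command was typed in mm instead of m; it was clipped to one 42 mm step, so no harm was done. I'll centre over the jar and check it with the wrist camera.

```bash
python3 -m pendant '[[0.0854,-0.021,0.021,0,0.5],[0.0854,0,0,0.035,0],[0.0854,0,0,0.035,0],[0.0854,0,0,0,0],[0.0854,0,0,0,0]]'
python3 - <<'E'
from h import *
go((.588,.294,.3),-.032)
p,d=bot.read_camera("wrist");cv2.imwrite("pics/w1.png",p)
P=cloud("wrist",d);print(P.min(0),P.max(0))
print(circ(P,(.588,.294),.031,.062,.072,.008))
Q=P[(P[:,2]>.06)&(P[:,2]<.075)&(np.linalg.norm(P[:,:2]-(.588,.294),axis=1)<.05)];print(len(Q),(Q.min(0)+Q.max(0))/2,Q.max(0)-Q.min(0))
E
```

```text
t: 3.4
eef_pos: [0.5859, 0.2953, 0.3333]
tool_rot: [-0.001, 0.719, 0.695, -0.002]
contact_force: [-0.3, 0.7, 0.5]
gripper_width: 1.002
grasp_force: 0.0
t 3.4 ang -2.0 turn -0.1 shift now-axes [-1.2  2.2 33.3]
 after turn (y along ang): x -1.3 y 2.1 z 33.3 F [-0.3  0.7  0.5] w 1.002 g 0.0
[ 0.30532074  0.03862455 -0.00161219] [0.87410114 0.4580325  0.2604029 ]
(array([0.5897, 0.2976]), 1730, 3.1)
1821 [0.58969483 0.29688173 0.06596303] [0.06150939 0.06145915 0.01191755]
```

View pics/w1.png

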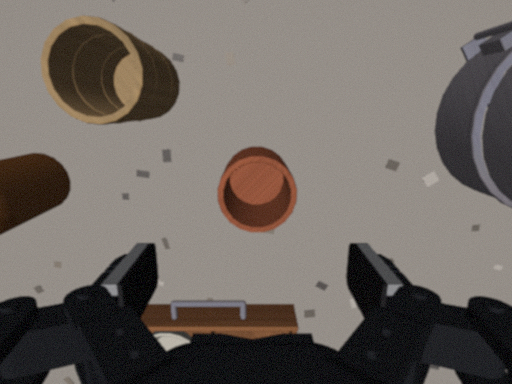

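Wrist view: jar rim centred at (258,190), between the fingers (150 and 355), so it is well aligned; a 3 mm shift is needed.

```bash
python3 -m pendant '[[0.0854,0,0.003,0.02,0],[0.0854,0,0,0.03,0],[0.0854,0,0,0.03,0],[0.0854,0,0,0.03,0],[0.0854,0,0,0.023,0],[0.0854,0,0,0,0],[0.05,0,0,0,0],[0.05,0,0,0,0],[0.05,0,0,0,0],[0.05,0,0,0,0],[0.05,0,0,0,0],[0.05,0,0,0,0]]' 40
python3 -m pendant '[[0.05,0,0,0,0],[0.05,0,0,-0.01,0],[0.05,0,0,-0.02,0],[0.05,0,0,-0.025,0],[0.05,0,0,-0.025,0],[0.05,0,0,0,0]]'
python3 - <<'E'
from h import *
go((.4881,.0219,.208),-.032)
E
```

```text
t: 4.45
eef_pos: [0.5909, 0.296, 0.2051]
tool_rot: [0.0, 0.72, 0.694, 0.003]
contact_force: [-2.1, -0.4, 7.4]
gripper_width: 0.718
grasp_force: 44.7
t: 4.95
eef_pos: [0.5918, 0.2955, 0.2884]
tool_rot: [0.001, 0.72, 0.694, 0.005]
contact_force: [1.0, 0.1, -3.3]
gripper_width: 0.719
grasp_force: 44.8
t 5.0 ang -2.1 turn -0.3 shift now-axes [-277.7  -94.    78.2]
 after turn (y along ang): x -276.8 y -94.9 z 80.4 F [ 1.   0.1 -3.3] w 0.719 g 44.8
```

```bash
python3 -m pendant '[[0.05,-0.015,-0.005,0,0],[0.05,-0.0275,-0.0095,0,0],[0.05,-0.0275,-0.0095,0,0],[0.05,-0.0275,-0.0095,0,0],[0.05,-0.0275,-0.0095,0,0],[0.05,-0.0275,-0.0095,0,0],[0.05,-0.0275,-0.0095,0,0],[0.05,-0.0275,-0.0095,0,0],[0.05,-0.0275,-0.0095,0,0],[0.05,-0.0275,-0.0095,0,0],[0.05,-0.015,-0.005,0,0],[0.05,0,0,0,0]]'
python3 -m pendant '[[0.05,0,0,0.025,0],[0.05,0,0,0.015,0],[0.05,0,0,0,0],[0.05,0,0,0,0]]'
python3 - <<'E'
from h import *
go((.4881,.0219,.211),-.032)
E
```

```text
t: 5.95
eef_pos: [0.4821, 0.0172, 0.282]
tool_rot: [0.0, 0.722, 0.692, -0.001]
contact_force: [-0.6, 0.6, -2.9]
gripper_width: 0.718
grasp_force: 44.8
t: 6.28
eef_pos: [0.4839, 0.0217, 0.2416]
tool_rot: [-0.0, 0.72, 0.694, -0.001]
contact_force: [-0.3, 0.4, -2.8]
gripper_width: 0.714
grasp_force: 45.1
t 6.3 ang -2.1 turn -0.3 shift now-axes [ 0.3  4.3 30.6]
 after turn (y along ang): x 0.3 y 4.2 z 30.6 F [-0.3  0.4 -2.8] w 0.714 g 45.1
```

```bash
python3 -m pendant '[[0.05,0,0.004,0.01,0],[0.05,0,0,0.01,0],[0.05,0,0,0.004,0],[0.05,0,0,0,0],[0.05,0,0,0,0]]'
python3 -m pendant '[[0.05,0,0,0.002,0],[0.05,0,0,0.002,0],[0.05,0,0,0,0],[0.05,0,0,0,0]]'
python3 - <<'E'
from h import *
go((.4881,.0219,.211),-.032)
E
```

```text
t: 6.7
eef_pos: [0.4878, 0.0212, 0.2174]
tool_rot: [-0.0, 0.72, 0.694, -0.0]
contact_force: [-0.1, 0.6, -2.2]
gripper_width: 0.716
grasp_force: 45.1
t: 7.03
eef_pos: [0.4879, 0.0212, 0.2137]
tool_rot: [-0.0, 0.72, 0.694, 0.0]
contact_force: [0.0, -0.2, -3.5]
gripper_width: 0.716
grasp_force: 45.1
t 7.0 ang -2.1 turn -0.3 shift now-axes [0.7 0.2 2.7]
 after turn (y along ang): x 0.7 y 0.2 z 2.7 F [ 0.  -0.2 -3.5] w 0.716 g 45.1
```

```bash
python3 -m pendant '[[0.05,0,0,0.001,0],[0.05,0,0,0.001,0],[0.05,0,0,0,0],[0.05,0,0,0,0]]'
python3 -m pendant '[[0.05,0,0,0.001,0],[0.05,0,0,0.001,0],[0.05,0,0,0,0],[0.05,0,0,0,0]]'
```

```text
t: 7.37
eef_pos: [0.4879, 0.0212, 0.2116]
tool_rot: [-0.0, 0.72, 0.694, -0.0]
contact_force: [0.6, -0.3, -2.8]
gripper_width: 0.719
grasp_force: 45.1
t: 7.7
eef_pos: [0.4881, 0.021, 0.211]
tool_rot: [-0.0, 0.72, 0.694, 0.0]
contact_force: [-6.0, -0.1, 17.7]
gripper_width: 0.711
grasp_force: 46.9
```

```bash
python3 -m pendant '[[0.07,0,0,0,0],[0.075,0,0,0,0],[0.0854,0,0,0,0],[0.0854,0,0,0,0],[0.0854,0,0,0,0],[0.0854,0,0,-0.01,0],[0.0854,0,0,-0.03,0],[0.0854,0,0,-0.035,0],[0.0854,0,0,-0.035,0],[0.0854,0,0,0,0]]' 30
python3 - <<'E'
from h import *
go((.486,-.390,.3),-.032)
E
```

```text
t: 8.53
eef_pos: [0.4901, 0.0207, 0.3259]
tool_rot: [0.002, 0.72, 0.693, 0.004]
contact_force: [1.8, 0.4, 0.5]
gripper_width: 0.998
grasp_force: 0.0
t 8.5 ang -2.2 turn -0.4 shift now-axes [-410.6   11.4   24.8]
 after turn (y along ang): x -410.6 y 9.1 z 25.9 F [1.8 0.4 0.5] w 0.998 g 0.0
```

```bash
python3 -m pendant '[[0.05,-0.02,0.001,0,0],[0.05,-0.036,0.001,0,0],[0.05,-0.036,0.001,0,0],[0.05,-0.036,0.001,0,0],[0.05,-0.036,0.001,0,0],[0.05,-0.036,0.001,0,0],[0.05,-0.036,0.001,0,0],[0.05,-0.036,0.001,0,0],[0.05,-0.036,0.001,0,0],[0.05,-0.036,0.001,0,0],[0.05,-0.036,0,0,0],[0.05,-0.03,0,0,0]]'
python3 -m pendant '[[0.05,0,0,0.02,0],[0.05,0,0,0.005,0],[0.05,0,0,0,0],[0.05,0,0,0,0]]'
python3 - <<'E'
from h import *
go((.486,-.390,.3),-.032)
p,d=bot.read_camera("wrist");cv2.imwrite("pics/w2.png",p)
P=cloud("wrist",d)
Q=P[(P[:,2]>.026)&(P[:,2]<.045)&(np.linalg.norm(P[:,:2]-(.486,-.39),axis=1)<.03)];print(len(Q),(Q.min(0)+Q.max(0))/2,Q.max(0)-Q.min(0))
Q=P[(P[:,2]>.005)&(P[:,2]<.02)&(np.linalg.norm(P[:,:2]-(.486,-.39),axis=1)<.04)];print(len(Q),(Q.min(0)+Q.max(0))/2,Q.max(0)-Q.min(0))
# lid profile
D=np.linalg.norm(P[:,:2]-(.486,-.39),axis=1)
for a in range(0,34,3):
    k=(D>a/1e3)&(D<(a+3)/1e3); print(a,np.round(np.median(P[k,2])*1e3,1),end="; ")
for c in("scene","side"):
    p,d=bot.read_camera(c);np.savez(f"{c}1.npz",p=p,d=d);P=cloud(c,d);print(c,"jar",circ(P,(.488,.022),.031,.035,.07,.012)); print("lid knob",circ(P,(.486,-.39),.009,.027,.037))
    cv2.imwrite(f"pics/{c}1.png",p)
E
```

```text
t: 9.53
eef_pos: [0.482, -0.3915, 0.3204]
tool_rot: [0.0, 0.721, 0.693, -0.0]
contact_force: [0.3, -0.1, 0.0]
gripper_width: 0.585
grasp_force: 0.0
t: 9.87
eef_pos: [0.4832, -0.3875, 0.2946]
tool_rot: [-0.001, 0.72, 0.694, 0.0]
contact_force: [0.7, -0.1, -0.2]
gripper_width: 0.583
grasp_force: 0.0
t 9.9 ang -2.0 turn -0.2 shift now-axes [-2.4  2.9 -5.4]
 after turn (y along ang): x -2.4 y 2.9 z -5.4 F [ 0.7 -0.1 -0.2] w 0.583 g 0.0
306 [ 0.48565121 -0.39087784  0.03334896] [0.01762565 0.01770499 0.01424802]
3616 [ 0.48571162 -0.39099417  0.01375033] [0.06105172 0.0602656  0.0124105 ]
0 nan; 3 39.1; 6 35.8; 9 17.1; 12 203.3; 15 201.3; 18 196.0; 21 197.1; 24 204.6; 27 193.1; 30 191.0; 33 170.4; scene jar (array([0.4901, 0.0201]), 298, 2.58)
lid knob (array([ 0.486 , -0.3899]), 20, 0.26)
side jar (array([0.4856, 0.0174]), 348, 2.56)
lid knob (array([ 0.4851, -0.3915]), 23, 0.7)
  return _methods._mean(a, axis=axis, dtype=dtype,
  ret = ret.dtype.type(ret / rcount)
```

View pics/w2.png

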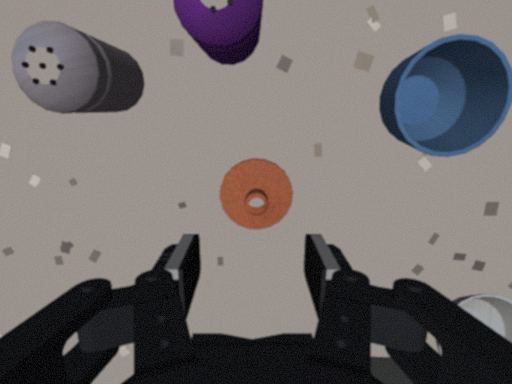

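Wrist view: orange lid centred at (256,195), fingers at 190 and 315, knob between them; aligned within 3 mm.

```bash
python3 -m pendant '[[0.05,-0.0035,0.0025,0.02,0],[0.05,0,0,0.03,0],[0.05,0,0,0.03,0],[0.05,0,0,0.015,0],[0.05,0,0,0.006,0],[0.05,0,0,0,0],[0.05,0,0,0,0]]'
python3 - <<'E'
from h import *
go((.4855,-.391,.193),-.032)
E
```

```text
t: 10.6
eef_pos: [0.4857, -0.3925, 0.1947]
tool_rot: [0.001, 0.72, 0.694, 0.0]
contact_force: [-0.4, 0.2, 0.8]
gripper_width: 0.592
grasp_force: 0.0
t 10.6 ang -2.1 turn -0.3 shift now-axes [ 1.5 -0.2  1.7]
 after turn (y along ang): x 1.5 y -0.2 z 1.7 F [-0.4  0.2  0.8] w 0.592 g 0.0
```

```bash
python3 -m pendant '[[0.03,0.0015,0,0,0],[0.01,0,0,0,0],[0.01,0,0,0,0],[0.01,0,0,0,0],[0.01,0,0,0,0],[0.01,0,0,0,0],[0.01,0,0,0,0]]' 30
python3 -m pendant '[[0.01,0,0,-0.01,0],[0.01,0,0,-0.03,0],[0.01,0,0,-0.035,0],[0.01,0,0,-0.035,0],[0.01,0,0,-0.01,0],[0.01,0,0,0,0]]'
python3 - <<'E'
from h import *
go((.488,.020,.3),-.032)
E
```

```text
t: 11.18
eef_pos: [0.4858, -0.3911, 0.1951]
tool_rot: [0.001, 0.72, 0.694, 0.001]
contact_force: [-0.4, 1.4, 7.6]
gripper_width: 0.186
grasp_force: 29.3
t: 11.68
eef_pos: [0.4857, -0.392, 0.3178]
tool_rot: [0.003, 0.72, 0.694, 0.001]
contact_force: [0.6, -0.1, -0.5]
gripper_width: 0.181
grasp_force: 29.5
t 11.7 ang -2.1 turn -0.3 shift now-axes [411.9 -13.3  16.4]
 after turn (y along ang): x 411.9 y -10.9 z 17.8 F [ 0.6 -0.1 -0.5] w 0.181 g 29.5
```

```bash
python3 -m pendant '[[0.01,0.02,-0.001,0,0],[0.01,0.036,-0.001,0,0],[0.01,0.036,-0.001,0,0],[0.01,0.036,-0.001,0,0],[0.01,0.036,-0.001,0,0],[0.01,0.036,-0.001,0,0],[0.01,0.036,-0.001,0,0],[0.01,0.036,-0.001,0,0],[0.01,0.036,-0.001,0,0],[0.01,0.036,-0.001,0,0],[0.01,0.036,-0.001,0,0],[0.01,0.03,0,0,0]]'
python3 -m pendant '[[0.01,0,0,0,0],[0.01,0,0,0,0],[0.01,0,0,0,0],[0.01,0,0,0,0]]'
cat > lk.py <<'E'
from h import *
import sys
k=sys.argv[1]
go((.488,.020,.3),-.032)
p,d=bot.read_camera("wrist");cv2.imwrite(f"pics/w{k}.png",p);np.savez(f"w{k}.npz",d=d)
P=cloud("wrist",d)
for z0,z1 in((.06,.08),(.07,.08)):
    Q=P[(P[:,2]>z0)&(P[:,2]<z1)&(np.linalg.norm(P[:,:2]-(.488,.02),axis=1)<.045)];
    if len(Q):print("wrist jar top",len(Q),(Q.min(0)+Q.max(0))/2,Q.max(0)-Q.min(0))
for c in("scene","side"):
    p,d=bot.read_camera(c);np.savez(f"{c}{k}.npz",p=p,d=d);cv2.imwrite(f"pics/{c}{k}.png",p);P=cloud(c,d)
    Q=P[(P[:,2]>.069)&(P[:,2]<.08)&(np.linalg.norm(P[:,:2]-(.488,.02),axis=1)<.045)]
    if len(Q):print(c,"jar rim",len(Q),(Q.min(0)+Q.max(0))/2,Q.max(0)-Q.min(0))
E
python3 lk.py 3
python3 - <<'E'
import cv2,numpy as np
a=cv2.imread("pics/w3.png");b=cv2.imread("pics/scene3.png")[120:290,180:350];c=cv2.imread("pics/side3.png")[80:250,170:340]
bc=np.vstack([cv2.resize(x,(288,288)) for x in(b,c)]);cv2.imwrite("pics/m3.png",np.hstack([cv2.resize(a,(512,576)) if 0 else cv2.copyMakeBorder(a,0,192,0,0,0),bc]))
E
```

```text
t: 12.68
eef_pos: [0.4883, 0.0219, 0.3126]
tool_rot: [-0.001, 0.719, 0.695, -0.001]
contact_force: [-0.3, -0.5, -0.7]
gripper_width: 0.185
grasp_force: 29.5
t: 13.02
eef_pos: [0.489, 0.0178, 0.3132]
tool_rot: [-0.0, 0.721, 0.693, -0.001]
contact_force: [0.1, -0.7, -1.0]
gripper_width: 0.19
grasp_force: 29.5
t 13.0 ang -2.2 turn -0.4 shift now-axes [ 2.1 -1.1 13.2]
 after turn (y along ang): x 2.1 y -1.1 z 13.2 F [ 0.1 -0.7 -1. ] w 0.19 g 29.5
wrist jar top 1023 [0.48720361 0.03701648 0.06812106] [0.06063111 0.02832659 0.01624124]
wrist jar top 882 [0.48720361 0.03701648 0.07315405] [0.06063111 0.02832659 0.00617525]
scene jar rim 95 [0.48889433 0.02007394 0.07336712] [0.06170099 0.06064463 0.00762586]
side jar rim 99 [0.48624844 0.01652846 0.07425289] [0.06072109 0.05895411 0.01013969]
```

View pics/m3.png

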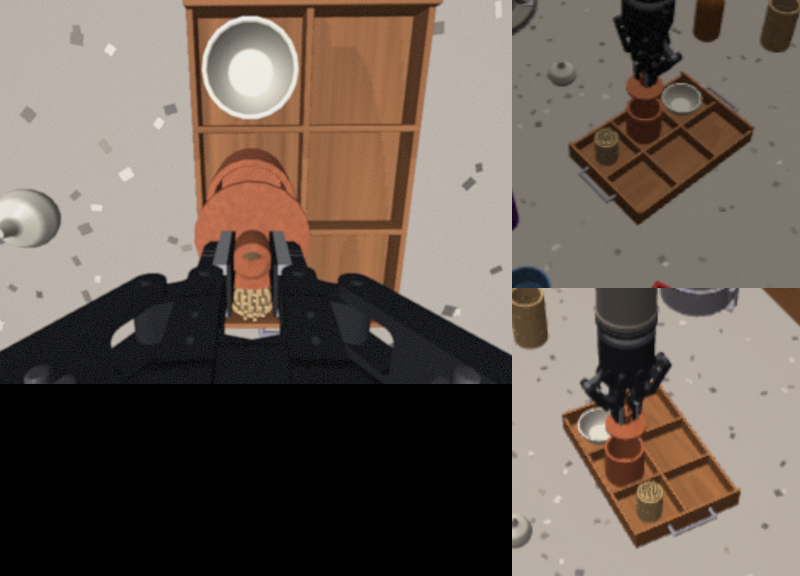

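Run:
```python
from h import *
m=bot.camera_model("wrist")
for c in("scene","side","w"):
    d=np.load(f"{c}3.npz")["d"];P=cloud("wrist" if c=="w" else c,d)
    N=np.linalg.norm(P[:,:2]-(.488,.018),axis=1)<.036
    H=np.histogram(P[N,2],np.arange(.1,.15,.003));print(c,H[0])
    for a,b in((.121,.133),(.118,.136)):
        Q=P[N&(P[:,2]>a)&(P[:,2]<b)];print(" lid",len(Q),np.round((Q.min(0)+Q.max(0))/2,4),np.round(Q.max(0)-Q.min(0),4), circ(P,(.488,.018),.0305,a,b,.006))
```

```text
scene [  0   0   0   0   0   0   0   0   8  46 100  50   9   2   5   6]
 lid 154 [0.4891 0.0182 0.1291] [0.0609 0.0597 0.0077] (array([0.4864, 0.0212]), 123, 2.93)
 lid 204 [0.4891 0.0182 0.1306] [0.0609 0.0597 0.0106] (array([0.4855, 0.0227]), 150, 3.33)
side [  0   0   0   0   0   0   0   4  17  43 123  62  12   5   5  13]
 lid 187 [0.4877 0.0139 0.1272] [0.061  0.0562 0.0115] (array([0.4893, 0.0206]), 152, 2.67)
 lid 249 [0.4877 0.0139 0.1287] [0.061  0.0562 0.0143] (array([0.4901, 0.022 ]), 179, 3.37)
w [   0    0    0    0    0    0    0    0   76 1342 3311 1237  156   47
   77  201]
 lid 4729 [0.4884 0.0183 0.1287] [0.0602 0.0609 0.0086] (array([0.4881, 0.0116]), 3915, 3.09)
 lid 5966 [0.4884 0.0183 0.1302] [0.0602 0.0609 0.0116] (array([0.4881, 0.011 ]), 4113, 3.27)
```

Montage: lid held level just above the jar in all three views; pot and soy dish undisturbed. The offset needed is (−1, +2) mm.

```bash
python3 -m pendant '[[0.01,0.002,-0.001,0.01,0],[0.01,0,0,0.015,0],[0.01,0,0,0.008,0],[0.01,0,0,0.005,0],[0.01,0,0,0,0],[0.01,0,0,0,0]]'
python3 - <<'E'
from h import *
go((.488,.0198,.2635),-.032)
E
```

```text
t: 13.67
eef_pos: [0.4884, 0.021, 0.2755]
tool_rot: [-0.0, 0.72, 0.694, -0.0]
contact_force: [-0.2, 0.6, -0.8]
gripper_width: 0.19
grasp_force: 29.5
t 13.7 ang -2.1 turn -0.3 shift now-axes [-1.2 -0.4 12. ]
 after turn (y along ang): x -1.2 y -0.4 z 12.0 F [-0.2  0.6 -0.8] w 0.19 g 29.5
```

```bash
python3 -m pendant '[[0.01,-0.001,0,0.002,0],[0.01,0,0,0.002,0],[0.01,0,0,0.002,0],[0.01,0,0,0,0],[0.01,0,0,0,0]]'
python3 -m pendant '[[0.01,0,0,0.0015,0],[0.01,0,0,0.0015,0],[0.01,0,0,0,0],[0.01,0,0,0,0]]'
```

```text
t: 14.08
eef_pos: [0.4884, 0.0202, 0.2697]
tool_rot: [-0.0, 0.72, 0.694, 0.0]
contact_force: [-0.7, -0.1, -0.6]
gripper_width: 0.187
grasp_force: 29.5
t: 14.42
eef_pos: [0.4884, 0.0202, 0.2666]
tool_rot: [-0.0, 0.72, 0.694, -0.0]
contact_force: [0.2, -0.5, -0.1]
gripper_width: 0.189
grasp_force: 29.5
```

```bash
python3 -m pendant '[[0.01,0,0,0.001,0],[0.01,0,0,0.0005,0],[0.01,0,0,0,0],[0.01,0,0,0,0]]'
python3 -m pendant '[[0.01,0,0,0.001,0],[0.01,0,0,0.0005,0],[0.01,0,0,0,0],[0.01,0,0,0,0]]'
```

```text
t: 14.75
eef_pos: [0.4884, 0.0202, 0.2652]
tool_rot: [-0.0, 0.72, 0.694, -0.0]
contact_force: [-0.3, -0.7, -0.8]
gripper_width: 0.186
grasp_force: 29.5
t: 15.08
eef_pos: [0.4884, 0.0202, 0.2636]
tool_rot: [-0.0, 0.72, 0.694, -0.0]
contact_force: [0.3, 0.3, -1.2]
gripper_width: 0.19
grasp_force: 29.5
```

```bash
python3 -m pendant '[[0.01,0,0,0.001,0],[0.01,0,0,0,0],[0.01,0,0,0,0]]'
python3 -m pendant '[[0.01,0,0,0.001,0],[0.01,0,0,0,0],[0.01,0,0,0,0]]'
```

```text
t: 15.33
eef_pos: [0.4885, 0.0202, 0.263]
tool_rot: [-0.0, 0.72, 0.694, 0.0]
contact_force: [-2.4, -0.1, 4.2]
gripper_width: 0.188
grasp_force: 30.0
t: 15.58
eef_pos: [0.4888, 0.0201, 0.263]
tool_rot: [-0.0, 0.72, 0.694, 0.001]
contact_force: [-4.7, 0.0, 17.6]
gripper_width: 0.183
grasp_force: 31.1
```

```bash
python3 -m pendant '[[0.025,0,0,-0.001,0],[0.04,0,0,0,0],[0.045,0,0,0,0],[0.045,0,0,0,0],[0.045,0,0,0,0],[0.045,0,0,-0.01,0],[0.045,0,0,-0.03,0],[0.045,0,0,-0.03,0],[0.045,0,0,-0.03,0],[0.045,0,0,-0.02,0],[0.045,0,0,0,0]]'
python3 - <<'E'
from h import *
for c in("scene","side","wrist"):
    p,d=bot.read_camera(c);P=cloud(c,d);cv2.imwrite(f"pics/{c}4.png",p)
    N=np.linalg.norm(P[:,:2]-(.488,.02),axis=1)<.036
    print(c,np.histogram(P[N,2],np.arange(.069,.112,.003))[0],"knob",circ(P,(.488,.02),.009,.095,.105,.01))
a=cv2.imread("pics/scene4.png")[140:290,200:350];b=cv2.imread("pics/side4.png")[80:230,170:320]
cv2.imwrite("pics/m4.png",np.hstack([cv2.resize(x,(400,400)) for x in(a,b)]))
go((.3798,.2991,.4),-.032)
E
```

```text
t: 16.5
eef_pos: [0.4898, 0.0198, 0.3874]
tool_rot: [0.002, 0.72, 0.694, 0.004]
contact_force: [1.5, 0.6, 0.3]
gripper_width: 0.525
grasp_force: 0.0
scene [ 17  17  18  84 112  33   7   3   2   8   2   8  10   2] knob (array([0.4892, 0.0217]), 19, 0.45)
side [ 25  18  45  89 130  40  14   4   4   3   4  11  13   2] knob (array([0.4876, 0.0186]), 19, 0.64)
wrist [  47   46  330 1838  891   91    1    3   16   15   18  128   72    0] knob (array([0.4867, 0.0202]), 167, 0.55)
t 16.6 ang -2.1 turn -0.3 shift now-axes [ 274.7 -118.5  -17.3]
 after turn (y along ang): x 275.2 y -117.1 z -17.4 F [-0.1  0.2 -0.6] w 0.527 g 0.0
```

View pics/m4.png

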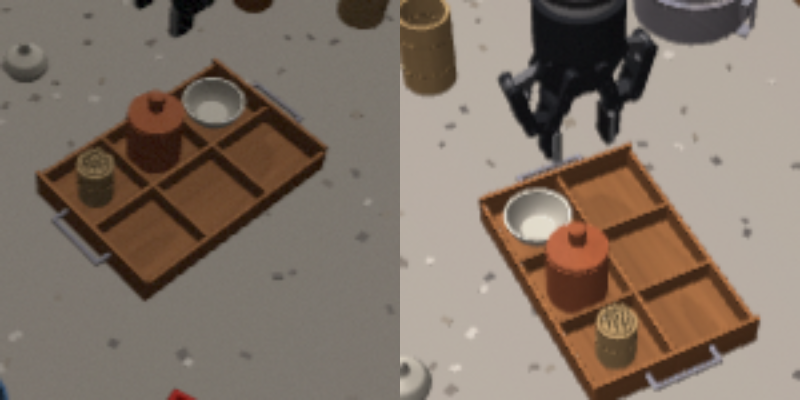

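Both views show the lid seated flat on the jar (crop 157,115 and 577,250), dish and pot in place. Next the bottle.

```bash
python3 -m pendant '[[0.055,0.015,-0.006,0,0],[0.055,0.028,-0.012,0,0],[0.055,0.028,-0.012,0,0],[0.055,0.028,-0.012,0,0],[0.055,0.028,-0.012,0,0],[0.055,0.028,-0.012,0,0],[0.055,0.028,-0.012,0,0],[0.055,0.028,-0.012,0,0],[0.055,0.028,-0.012,0,0],[0.055,0.028,-0.012,0,0],[0.055,0.008,-0.003,0,0],[0.055,0,0,0,0]]'
python3 -m pendant '[[0.055,0,0,0,0],[0.055,0,0,0,0]]'
python3 - <<'E'
from h import *
go((.380,.2992,.285),-.032)
p,d=bot.read_camera("wrist");P=cloud("wrist",d)
Q=P[(P[:,2]>.14)&(P[:,2]<.156)&(np.linalg.norm(P[:,:2]-(.38,.299),axis=1)<.03)];print(len(Q),(Q.min(0)+Q.max(0))/2,Q.max(0)-Q.min(0))
E
```

```text
t: 17.65
eef_pos: [0.3801, 0.3017, 0.3814]
tool_rot: [-0.0, 0.718, 0.696, -0.001]
contact_force: [0.3, 0.1, 0.1]
gripper_width: 0.644
grasp_force: 0.0
t: 17.82
eef_pos: [0.3822, 0.2977, 0.382]
tool_rot: [0.0, 0.721, 0.693, -0.001]
contact_force: [0.1, -0.2, -0.5]
gripper_width: 0.648
grasp_force: 0.0
t 17.8 ang -2.2 turn -0.4 shift now-axes [ 1.6 -2.2 97. ]
 after turn (y along ang): x 1.4 y -2.3 z 97.0 F [ 0.1 -0.2 -0.5] w 0.648 g 0.0
1647 [0.37964334 0.2995348  0.14612225] [0.03021657 0.03044539 0.01177728]
```

```bash
python3 -m pendant '[[0.055,0.002,-0.0025,0.02,0],[0.055,0,0,0.03,0],[0.055,0,0,0.025,0],[0.055,0,0,0.015,0],[0.055,0,0,0.007,0],[0.055,0,0,0,0],[0.02,0,0,0,0],[0.02,0,0,0,0],[0.02,0,0,0,0],[0.02,0,0,0,0],[0.02,0,0,0,0],[0.02,0,0,0,0]]' 45
python3 -m pendant '[[0.02,0,0,-0.01,0],[0.02,0,0,-0.02,0],[0.02,0,0,-0.03,0],[0.02,0,0,-0.02,0],[0.02,0,0,0,0],[0.02,0,0,0,0]]'
python3 - <<'E'
from h import *
go((.5779,.1061,.292),-.032)
E
```

```text
t: 18.87
eef_pos: [0.3799, 0.3017, 0.2869]
tool_rot: [-0.0, 0.72, 0.694, 0.001]
contact_force: [0.0, -1.3, 8.6]
gripper_width: 0.351
grasp_force: 44.8
t: 19.37
eef_pos: [0.3791, 0.3016, 0.3667]
tool_rot: [-0.0, 0.72, 0.694, 0.001]
contact_force: [-0.8, -0.5, -4.0]
gripper_width: 0.346
grasp_force: 45.3
t 19.4 ang -2.1 turn -0.3 shift now-axes [-188.2  205.7   74.5]
 after turn (y along ang): x -189.0 y 204.9 z 74.7 F [-0.8 -0.5 -4. ] w 0.346 g 45.3
```

```bash
python3 -m pendant '[[0.02,-0.008,0.009,0,0],[0.02,-0.016,0.0175,0,0],[0.02,-0.019,0.0205,0,0],[0.02,-0.02,0.022,0,0],[0.02,-0.02,0.022,0,0],[0.02,-0.02,0.022,0,0],[0.02,-0.02,0.022,0,0],[0.02,-0.02,0.022,0,0],[0.02,-0.019,0.0205,0,0],[0.02,-0.016,0.0175,0,0],[0.02,-0.009,0.01,0,0],[0.02,0,0,0,0]]'
python3 -m pendant '[[0.02,0,0,0.02,0],[0.02,0,0,0.02,0],[0.02,0,0,0.01,0],[0.02,0,0,0,0],[0.02,0,0,0,0]]'
python3 - <<'E'
from h import *
go((.5779,.108,.293),-.032)
E
```

```text
t: 20.37
eef_pos: [0.5783, 0.1041, 0.3644]
tool_rot: [0.001, 0.722, 0.692, -0.001]
contact_force: [0.1, -1.0, -2.4]
gripper_width: 0.354
grasp_force: 45.3
t: 20.78
eef_pos: [0.5766, 0.1077, 0.3151]
tool_rot: [-0.001, 0.72, 0.694, -0.001]
contact_force: [0.5, -0.9, -3.1]
gripper_width: 0.348
grasp_force: 45.2
t 20.8 ang -2.1 turn -0.2 shift now-axes [ 0.3  1.4 22.1]
 after turn (y along ang): x 0.3 y 1.3 z 22.1 F [ 0.5 -0.9 -3.1] w 0.348 g 45.2
```

```bash
python3 -m pendant '[[0.02,0,0.001,0.008,0],[0.02,0,0,0.006,0],[0.02,0,0,0.004,0],[0.02,0,0,0.002,0],[0.02,0,0,0,0],[0.02,0,0,0,0]]'
python3 -m pendant '[[0.02,0,0,0.001,0],[0.02,0,0,0.001,0],[0.02,0,0,0,0],[0.02,0,0,0,0]]'
```

```text
t: 21.28
eef_pos: [0.5782, 0.1069, 0.2957]
tool_rot: [0.0, 0.72, 0.694, -0.0]
contact_force: [-0.1, -0.4, -2.5]
gripper_width: 0.354
grasp_force: 45.4
t: 21.62
eef_pos: [0.5782, 0.107, 0.2937]
tool_rot: [-0.0, 0.72, 0.694, 0.0]
contact_force: [0.4, -0.2, -4.5]
gripper_width: 0.347
grasp_force: 45.4
```

Run:
```python
from h import *
for c in("scene","side"):
    p,d=bot.read_camera(c);P=cloud(c,d);cv2.imwrite(f"pics/{c}5.png",p);print(c,circ(P,(.578,.106),.028,.04,.08,.012))
```

```text
scene (array([0.5785, 0.106 ]), 175, 0.55)
side (array([0.5774, 0.1038]), 205, 0.85)
```

Bottle is on its cell centre (0.578, 0.105). Touch down gently.

```bash
python3 -m pendant '[[0.02,0,0,0.001,0],[0.02,0,0,0,0],[0.02,0,0,0,0]]'
python3 -m pendant '[[0.02,0,0,0.001,0],[0.02,0,0,0,0],[0.02,0,0,0,0]]'
```

```text
t: 21.97
eef_pos: [0.5784, 0.1069, 0.293]
tool_rot: [0.0, 0.72, 0.694, 0.0]
contact_force: [-0.2, -0.4, -0.0]
gripper_width: 0.356
grasp_force: 45.5
t: 22.22
eef_pos: [0.5785, 0.1068, 0.293]
tool_rot: [0.0, 0.72, 0.694, 0.001]
contact_force: [-3.0, -0.3, 8.9]
gripper_width: 0.352
grasp_force: 46.5
```

```bash
python3 -m pendant '[[0.035,0,0,0,0],[0.05,0,0,0,0],[0.06,0,0,0,0],[0.06,0,0,0,0],[0.06,0,0,0,0],[0.06,0,0,-0.01,0],[0.06,0,0,-0.025,0],[0.06,0,0,-0.03,0],[0.06,0,0,-0.025,0],[0.06,0,0,0,0]]'
python3 - <<'E'
from h import *
go((.4915,.385,.36),-.032)
E
```

```text
t: 23.05
eef_pos: [0.58, 0.1066, 0.3877]
tool_rot: [0.002, 0.72, 0.694, 0.004]
contact_force: [0.8, -0.7, -0.5]
gripper_width: 0.7
grasp_force: 0.0
t 23.1 ang -2.2 turn -0.3 shift now-axes [274.7 -99.1  27.7]
 after turn (y along ang): x 275.4 y -97.3 z 27.7 F [ 0.8 -0.7 -0.5] w 0.7 g 0.0
```

```bash
python3 -m pendant '[[0.0854,0.015,-0.005,0,0],[0.0854,0.028,-0.01,0,0],[0.0854,0.028,-0.01,0,0],[0.0854,0.028,-0.01,0,0],[0.0854,0.028,-0.01,0,0],[0.0854,0.028,-0.01,0,0],[0.0854,0.028,-0.01,0,0],[0.0854,0.028,-0.01,0,0],[0.0854,0.028,-0.01,0,0],[0.0854,0.028,-0.01,0.01,0],[0.0854,0.009,-0.003,0.01,0],[0.0854,0,0,0,0]]'
python3 -m pendant '[[0.0854,0,0,0,0],[0.0854,0,0,0,0]]'
python3 - <<'E'
from h import *
go((.4915,.385,.245),-.032)
p,d=bot.read_camera("wrist");P=cloud("wrist",d)
Q=P[(P[:,2]>.088)&(P[:,2]<.106)&(np.linalg.norm(P[:,:2]-(.491,.385),axis=1)<.045)];print(len(Q),(Q.min(0)+Q.max(0))/2,Q.max(0)-Q.min(0))
for c in("scene","side"):
    p,d=bot.read_camera(c);P=cloud(c,d);cv2.imwrite(f"pics/{c}6.png",p);print(c,"bottle",circ(P,(.578,.106),.028,.04,.08,.012),circ(P,(.578,.106),.0155,.128,.152,.012))
E
```

```text
t: 24.05
eef_pos: [0.488, 0.3895, 0.3596]
tool_rot: [-0.001, 0.718, 0.696, -0.002]
contact_force: [0.5, -1.2, -0.3]
gripper_width: 1.004
grasp_force: 0.0
t: 24.22
eef_pos: [0.4915, 0.3844, 0.3621]
tool_rot: [0.001, 0.721, 0.693, -0.0]
contact_force: [-0.7, 0.0, 0.5]
gripper_width: 0.998
grasp_force: 0.0
t 24.2 ang -2.3 turn -0.4 shift now-axes [ 7.000e-01 -1.000e-01  1.171e+02]
 after turn (y along ang): x 0.6 y -0.1 z 117.1 F [-0.7  0.   0.5] w 0.998 g 0.0
1952 [0.49091362 0.38537133 0.09503278] [0.0613152  0.06138898 0.01390704]
scene bottle (array([0.5792, 0.1061]), 173, 0.55) (array([0.5791, 0.1063]), 70, 0.51)
side bottle (array([0.5781, 0.1038]), 200, 0.84) (array([0.5779, 0.1038]), 73, 0.92)
```

```bash
python3 -m pendant '[[0.0854,0.001,0,0.02,0],[0.0854,0,0,0.03,0],[0.0854,0,0,0.035,0],[0.0854,0,0,0.025,0],[0.0854,0,0,0.016,0],[0.0854,0,0,0,0],[0.05,0,0,0,0],[0.05,0,0,0,0],[0.05,0,0,0,0],[0.05,0,0,0,0],[0.05,0,0,0,0],[0.05,0,0,0,0]]' 35
python3 -m pendant '[[0.05,0,0,-0.01,0],[0.05,0,0,-0.025,0],[0.05,0,0,-0.03,0],[0.05,0,0,-0.03,0],[0.05,0,0,-0.025,0],[0.05,0,0,0,0],[0.05,0,0,0,0]]'
python3 - <<'E'
from h import *
go((.5723,-.0679,.245),-.032)
E
```

```text
t: 25.37
eef_pos: [0.4915, 0.3876, 0.2377]
tool_rot: [0.0, 0.72, 0.694, 0.002]
contact_force: [0.3, -0.6, 6.7]
gripper_width: 0.726
grasp_force: 39.1
t: 25.95
eef_pos: [0.4906, 0.3875, 0.3577]
tool_rot: [-0.0, 0.72, 0.694, 0.002]
contact_force: [0.1, -0.8, -2.3]
gripper_width: 0.726
grasp_force: 39.0
t 25.9 ang -2.1 turn -0.3 shift now-axes [-452.4   98.2  111.7]
 after turn (y along ang): x -452.6 y 96.2 z 112.7 F [ 0.1 -0.8 -2.3] w 0.726 g 39.0
```

```bash
python3 -m pendant '[[0.05,-0.015,0.003,-0.015,0],[0.05,-0.025,0.005,-0.025,0],[0.05,-0.03,0.0065,-0.02,0],[0.05,-0.033,0.007,-0.005,0],[0.05,-0.034,0.0075,0,0],[0.05,-0.034,0.0075,0,0],[0.05,-0.034,0.0075,0,0],[0.05,-0.034,0.0075,0,0],[0.05,-0.034,0.0075,0,0],[0.05,-0.034,0.0075,0,0],[0.05,-0.034,0.0075,0,0],[0.05,-0.034,0.0075,0,0]]'
python3 -m pendant '[[0.05,-0.034,0.007,0,0],[0.05,-0.026,0.005,0,0],[0.05,-0.015,0.003,0,0],[0.05,0,0,0,0],[0.05,0,0,0.03,0],[0.05,0,0,0.03,0],[0.05,0,0,0,0],[0.05,0,0,0,0]]'
python3 - <<'E'
from h import *
go((.5723,-.066,.244),-.032)
E
```

```text
t: 26.95
eef_pos: [0.5573, 0.0082, 0.4192]
tool_rot: [-0.001, 0.72, 0.694, -0.001]
contact_force: [1.2, 1.1, -1.7]
gripper_width: 0.726
grasp_force: 39.1
t: 27.62
eef_pos: [0.5693, -0.0648, 0.3588]
tool_rot: [-0.002, 0.72, 0.694, -0.002]
contact_force: [0.4, 0.5, -2.3]
gripper_width: 0.724
grasp_force: 39.6
t 27.6 ang -2.1 turn -0.2 shift now-axes [ -1.1   3.7 114.8]
 after turn (y along ang): x -1.1 y 3.0 z 114.8 F [ 0.4  0.5 -2.3] w 0.724 g 39.6
```

```bash
python3 -m pendant '[[0.05,-0.001,0.003,0.015,0],[0.05,0,0,0.025,0],[0.05,0,0,0.025,0],[0.05,0,0,0.02,0],[0.05,0,0,0.012,0],[0.05,0,0,0.006,0],[0.05,0,0,0.003,0],[0.05,0,0,0,0],[0.05,0,0,0,0]]'
python3 - <<'E'
from h import *
go((.5723,-.066,.244),-.032)
for c in("scene","side"):
    p,d=bot.read_camera(c);P=cloud(c,d);print(c,circ(P,(.572,-.068),.031,.04,.09,.012))
E
```

```text
t: 28.37
eef_pos: [0.5739, -0.067, 0.2559]
tool_rot: [0.001, 0.72, 0.694, 0.001]
contact_force: [0.6, -0.3, -1.5]
gripper_width: 0.725
grasp_force: 39.7
t 28.4 ang -2.1 turn -0.3 shift now-axes [ 1.  -1.6 11.9]
 after turn (y along ang): x 1.0 y -1.6 z 11.9 F [ 0.6 -0.3 -1.5] w 0.725 g 39.7
scene (array([ 0.5758, -0.068 ]), 326, 1.4)
side (array([ 0.5724, -0.0711]), 396, 1.59)
```

```bash
python3 -m pendant '[[0.05,0.001,-0.001,0.004,0],[0.05,0,0,0.003,0],[0.05,0,0,0.002,0],[0.05,0,0,0.001,0],[0.05,0,0,0,0],[0.05,0,0,0,0]]'
python3 -m pendant '[[0.05,0,0,0.001,0],[0.05,0,0,0,0],[0.05,0,0,0,0]]'
python3 -m pendant '[[0.05,0,0,0.001,0],[0.05,0,0,0,0],[0.05,0,0,0,0]]'
```

```text
t: 28.97
eef_pos: [0.5723, -0.066, 0.2446]
tool_rot: [-0.0, 0.72, 0.694, -0.0]
contact_force: [0.6, -0.2, -1.0]
gripper_width: 0.723
grasp_force: 39.7
t: 29.22
eef_pos: [0.5724, -0.066, 0.2438]
tool_rot: [0.0, 0.72, 0.694, 0.0]
contact_force: [0.2, -0.5, -1.1]
gripper_width: 0.725
grasp_force: 39.7
t: 29.47
eef_pos: [0.5724, -0.0662, 0.2437]
tool_rot: [0.0, 0.72, 0.694, 0.0]
contact_force: [-2.7, -0.5, 8.6]
gripper_width: 0.727
grasp_force: 40.5
```

```bash
python3 -m pendant '[[0.07,0,0,0,0],[0.08,0,0,0,0],[0.08,0,0,0,0],[0.08,0,0,0,0],[0.08,0,0,-0.01,0],[0.08,0,0,-0.03,0],[0.08,0,0,-0.035,0],[0.08,0,0,-0.035,0],[0.07,0,0,0,0],[0.07,0,0,0,0]]'
python3 - <<'E'
from h import *
go((.3778,-.2965,.34),-.032)
E
```

```text
t: 30.3
eef_pos: [0.573, -0.0662, 0.3554]
tool_rot: [0.002, 0.72, 0.694, 0.002]
contact_force: [0.1, 0.4, -0.3]
gripper_width: 0.811
grasp_force: 0.0
t 30.3 ang -2.1 turn -0.3 shift now-axes [-237.4 -186.6   14.3]
 after turn (y along ang): x -236.4 y -187.7 z 15.4 F [ 0.1  0.4 -0.3] w 0.811 g 0.0
```

```bash
python3 -m pendant '[[0.07,-0.013,-0.01,0,0],[0.07,-0.024,-0.019,0,0],[0.07,-0.024,-0.019,0,0],[0.07,-0.024,-0.019,0,0],[0.07,-0.024,-0.019,0,0],[0.07,-0.024,-0.019,0,0],[0.07,-0.024,-0.019,0,0],[0.07,-0.024,-0.019,0,0],[0.07,-0.024,-0.019,0,0],[0.07,-0.02,-0.016,0,0],[0.07,-0.012,-0.0095,0,0],[0.07,0,0,0,0]]'
python3 -m pendant '[[0.07,0,0,0,0],[0.07,0,0,0,0]]'
python3 - <<'E'
from h import *
go((.3778,-.2965,.215),-.032)
p,d=bot.read_camera("wrist");P=cloud("wrist",d);cv2.imwrite("pics/w7.png",p)
Q=P[(P[:,2]>.07)&(P[:,2]<.095)&(np.linalg.norm(P[:,:2]-(.378,-.296),axis=1)<.04)];print(len(Q),(Q.min(0)+Q.max(0))/2,Q.max(0)-Q.min(0))
for c in("scene","side"):
    p,d=bot.read_camera(c);P=cloud(c,d);cv2.imwrite(f"pics/{c}7.png",p);print(c,circ(P,(.572,-.068),.031,.04,.095,.012))
E
```

```text
t: 31.3
eef_pos: [0.372, -0.2984, 0.3517]
tool_rot: [-0.001, 0.722, 0.691, -0.001]
contact_force: [0.7, 0.6, -0.3]
gripper_width: 0.823
grasp_force: 0.0
t: 31.47
eef_pos: [0.376, -0.2952, 0.352]
tool_rot: [-0.001, 0.72, 0.694, -0.0]
contact_force: [0.6, -0.3, 0.8]
gripper_width: 0.825
grasp_force: 0.0
t 31.5 ang -2.1 turn -0.3 shift now-axes [ -1.4   2.  137. ]
 after turn (y along ang): x -1.3 y 1.8 z 137.0 F [ 0.6 -0.3  0.8] w 0.825 g 0.0
2382 [ 0.37769482 -0.29596405  0.0804104 ] [0.0472751  0.04747748 0.02063247]
scene (array([ 0.574 , -0.0684]), 465, 2.26)
side (array([ 0.572, -0.068]), 0, nan)
  return _methods._mean(a, axis=axis, dtype=dtype,
  ret = ret.dtype.type(ret / rcount)
```

View pics/w7.png

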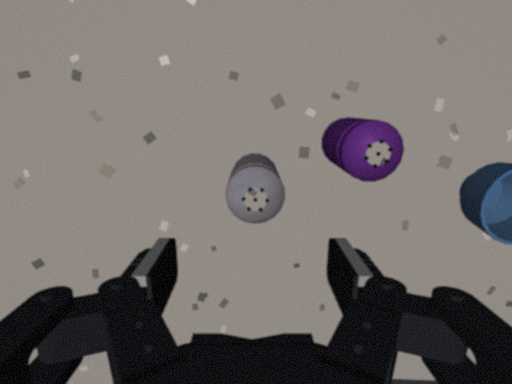

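Wrist view: steel shaker at (255,195), centred between the fingers; purple one at (370,150) is clear of the right finger.

```bash
python3 -m pendant '[[0.07,-0.001,0.0015,0.02,0],[0.07,0,0,0.03,0],[0.07,0,0,0.035,0],[0.07,0,0,0.03,0],[0.07,0,0,0.02,0],[0.07,0,0,0.008,0],[0.07,0,0,0,0],[0.035,0,0,0,0],[0.035,0,0,0,0],[0.035,0,0,0,0],[0.035,0,0,0,0],[0.035,0,0,0,0]]' 35
python3 -m pendant '[[0.035,0,0,0,0],[0.035,0,0,-0.01,0],[0.035,0,0,-0.025,0],[0.035,0,0,-0.035,0],[0.035,0,0,-0.04,0],[0.035,0,0,-0.04,0],[0.035,0,0,-0.02,0],[0.035,0,0,0,0],[0.035,0,0,0,0]]'
python3 - <<'E'
from h import *
go((.5751,.0191,.216),-.032)
E
```

```text
t: 32.62
eef_pos: [0.3782, -0.2972, 0.211]
tool_rot: [0.001, 0.72, 0.694, 0.001]
contact_force: [-0.8, 0.6, 8.4]
gripper_width: 0.55
grasp_force: 36.7
t: 33.37
eef_pos: [0.3775, -0.2968, 0.381]
tool_rot: [0.001, 0.72, 0.694, 0.001]
contact_force: [0.7, 0.9, -1.7]
gripper_width: 0.551
grasp_force: 36.6
t 33.4 ang -2.1 turn -0.3 shift now-axes [323.  185.3 165.6]
 after turn (y along ang): x 322.1 y 187.4 z 165.0 F [ 0.7  0.9 -1.7] w 0.551 g 36.6
```

```bash
python3 -m pendant '[[0.035,0.012,0.007,0,0],[0.035,0.022,0.013,0,0],[0.035,0.026,0.015,0,0],[0.035,0.026,0.015,0,0],[0.035,0.026,0.015,0,0],[0.035,0.026,0.015,0,0],[0.035,0.026,0.015,0,0],[0.035,0.026,0.015,0,0],[0.035,0.026,0.015,0,0],[0.035,0.026,0.015,0,0],[0.035,0.026,0.015,0,0],[0.035,0.026,0.015,0,0]]'
python3 -m pendant '[[0.035,0.018,0.011,0,0],[0.035,0.01,0.006,0,0],[0.035,0,0,0,0],[0.035,0,0,0.02,0],[0.035,0,0,0.02,0],[0.035,0,0,0,0],[0.035,0,0,0,0]]'
python3 - <<'E'
from h import *
go((.5751,.0191,.217),-.032)
E
```

```text
t: 34.37
eef_pos: [0.5581, -0.008, 0.3777]
tool_rot: [-0.001, 0.72, 0.694, -0.002]
contact_force: [0.0, 1.0, -1.2]
gripper_width: 0.548
grasp_force: 36.6
t: 34.95
eef_pos: [0.5752, 0.0163, 0.3387]
tool_rot: [-0.001, 0.721, 0.693, -0.002]
contact_force: [-1.2, 0.0, -0.6]
gripper_width: 0.548
grasp_force: 36.5
t 35.0 ang -2.3 turn -0.4 shift now-axes [  3.    0.3 121.7]
 after turn (y along ang): x 2.8 y -0.2 z 121.7 F [-1.2  0.  -0.6] w 0.548 g 36.5
```

```bash
python3 -m pendant '[[0.035,0.003,0,0.015,0],[0.035,0,0,0.025,0],[0.035,0,0,0.025,0],[0.035,0,0,0.015,0],[0.035,0,0,0.01,0],[0.035,0,0,0,0],[0.035,0,0,0,0]]'
python3 - <<'E'
from h import *
go((.5751,.0191,.217),-.032)
for c in("scene","side"):
    p,d=bot.read_camera(c);P=cloud(c,d);cv2.imwrite(f"pics/{c}8.png",p)
    print(c,circ(P,(.575,.02),.024,.06,.095,.01))
E
```

```text
t: 35.53
eef_pos: [0.5768, 0.0204, 0.2505]
tool_rot: [0.0, 0.72, 0.694, 0.0]
contact_force: [0.5, -0.3, -0.2]
gripper_width: 0.548
grasp_force: 36.5
t 35.5 ang -2.2 turn -0.3 shift now-axes [-1.3 -1.7 33.5]
 after turn (y along ang): x -1.3 y -1.7 z 33.5 F [ 0.5 -0.3 -0.2] w 0.548 g 36.5
scene (array([0.5779, 0.0228]), 121, 0.74)
side (array([0.5764, 0.0207]), 148, 0.91)
```

```bash
python3 -m pendant '[[0.035,-0.0015,-0.001,0.01,0],[0.035,0,0,0.01,0],[0.035,0,0,0.006,0],[0.035,0,0,0.004,0],[0.035,0,0,0.002,0],[0.035,0,0,0,0],[0.035,0,0,0,0]]'
python3 -m pendant '[[0.035,0,0,0.001,0],[0.035,0,0,0,0],[0.035,0,0,0,0]]'
python3 -m pendant '[[0.035,0,0,0.001,0],[0.035,0,0,0,0],[0.035,0,0,0,0]]'
```

```text
t: 36.22
eef_pos: [0.5755, 0.0195, 0.2176]
tool_rot: [0.0, 0.72, 0.694, -0.0]
contact_force: [-0.1, -0.2, -0.8]
gripper_width: 0.546
grasp_force: 36.7
t: 36.47
eef_pos: [0.5756, 0.0195, 0.217]
tool_rot: [0.0, 0.72, 0.694, 0.0]
contact_force: [-1.7, 0.8, 3.6]
gripper_width: 0.546
grasp_force: 36.9
t: 36.72
eef_pos: [0.5756, 0.0194, 0.217]
tool_rot: [-0.0, 0.72, 0.694, 0.0]
contact_force: [-4.8, 0.4, 14.7]
gripper_width: 0.551
grasp_force: 38.1
```

```bash
python3 -m pendant '[[0.055,0,0,0,0],[0.062,0,0,0,0],[0.062,0,0,0,0],[0.062,0,0,0,0],[0.062,0,0,-0.01,0],[0.062,0,0,-0.025,0],[0.062,0,0,-0.035,0],[0.062,0,0,-0.035,0],[0.062,0,0,-0.035,0],[0.062,0,0,-0.035,0],[0.062,0,0,-0.02,0],[0.062,0,0,0,0]]'
python3 - <<'E'
from h import *
for c in("scene","side","wrist"):
    p,d=bot.read_camera(c);P=cloud(c,d);cv2.imwrite(f"pics/{c}9.png",p)
    for n,q,r,a,b in(("shaker",(.575,.02),.024,.05,.083),("bottle",(.578,.106),.028,.04,.08),("cap",(.578,.106),.0155,.128,.152),("cup",(.572,-.067),.031,.06,.1),("knob",(.488,.02),.009,.095,.105),("pot",(.485,-.063),.02,.035,.055)):print(c,n,*circ(P,q,r,a,b,.01))
a=cv2.imread("pics/scene9.png")[120:270,190:340];b=cv2.imread("pics/side9.png")[80:230,170:320]
cv2.imwrite("pics/m9.png",np.hstack([cv2.resize(x,(400,400)) for x in(a,b)]))
E
```

```text
t: 37.72
eef_pos: [0.5767, 0.0188, 0.4165]
tool_rot: [0.002, 0.72, 0.694, 0.004]
contact_force: [0.8, -0.1, 0.8]
gripper_width: 0.725
grasp_force: 0.0
scene shaker [0.5759 0.0223] 128 0.6
scene bottle [0.5791 0.106 ] 170 0.52
scene cap [0.5791 0.1059] 67 0.62
scene cup [ 0.5744 -0.0688] 360 2.52
scene knob [0.4891 0.0222] 14 0.34
scene pot [ 0.486  -0.0617] 64 0.72
side shaker [0.5748 0.02  ] 151 0.67
side bottle [0.578  0.1036] 202 0.76
side cap [0.5784 0.1035] 64 0.8
side cup [ 0.5697 -0.0713] 432 2.58
side knob [0.4877 0.019 ] 18 1.01
side pot [ 0.4848 -0.0641] 91 0.79
wrist shaker [0.5735 0.02  ] 243 0.19
wrist bottle [0.578 0.106] 0 nan
wrist cap [0.5774 0.1046] 15 0.2
wrist cup [ 0.5704 -0.0642] 1867 2.48
wrist knob [0.4865 0.0204] 176 0.49
wrist pot [ 0.4832 -0.0634] 277 0.22
  return _methods._mean(a, axis=axis, dtype=dtype,
  ret = ret.dtype.type(ret / rcount)
```

View pics/m9.png

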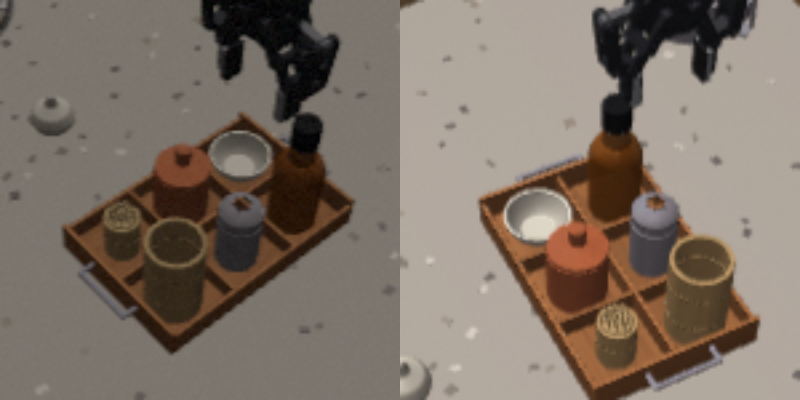

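All six items stand upright in their cells, the jar's lid is seated, and the gripper is clear of everything.

```bash
python3 -c "
from station import bot
print(bot.hand_in())"
```

```text
the job is handed in; nothing more can be done
None
```

The caddy is set out as asked and handed in at about 38 s: lidded jar in the front middle, bottle behind the soy dish, shaker behind the jar and cup behind the toothpick pot; the last camera views show everything upright, with the soy dish and toothpick pot where they were.

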